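Lock a stage carriage with its transit pin

ROBOT

A 6-joint arm with a two-finger parallel gripper is mounted at the origin on a cart in front of the work surface, level with it; the furniture and walls round the work are solid. World frame = base frame: x ahead of the robot, y to its left, z up, the work surface at z = 0. Lengths are in mm, angles in rad, forces in N, time in s.
With the tool pointing down it reaches from about 375 to 900 mm from the base axis. Payload 3.1 kg.
Tool frame: the origin (TCP) lies midway between the tips of the shut fingers; the grasp point (between the pads) lies 19 mm behind it (arm.hold_point_z is the distance from the TCP to the grasp point, in mm); z points along the fingers, y is the direction in which the jaws open and shut (so a half turn about z gives the same grasp; the last joint's range is limited). The gripper opens to 85 mm and grips with 20 to 120 N. Pads are 22 mm wide; open, the fingers measure 114 mm over their backs; the gripper's body (76 mm by 85 mm) begins 54 mm behind the grasp point. The pads swing forward as they close: fully open they stand 13 mm farther back than shut.
Start: joints at [-1.433, 0.527, 1.433, -0, 1.181, -0.178], TCP at [194.133, -594.061, 231.31] pointing down, gripper open.
Joint ranges: [-3.08, 3.08], [-0.75, 2.2], [0.22, 2.44], [-1.43, 4.57], [0, 2.65], [-2.85, 2.85]. Speed limits (rad/s): [2.79, 2.79, 3.14, 3.14, 3.14, 3.14].

INTERFACE

Orientations are given as [roll, pitch, yaw] about the fixed x, y, z axes, in that order (R = Rz(yaw) Ry(pitch) Rx(roll)).
In Python, from rig import arm, hand, eyes, workorder, finder gives the robot as it stands. Calls block until the motion is done:
- arm.movep(position, orientation): joint-space move of the TCP to a pose.
- arm.move_linear(position, orientation=None, feed=150, max_force=None): straight line of the TCP; orientation=None keeps the orientation; feed is the mean speed in mm/s. With max_force (N) it stops when the force on the tool has changed by that much, and returns True; else False.
- arm.set_joints(angles): joint-space move.
- hand.set_gripper(opening): finger opening in mm; the grip force is fixed at half the most; returns when the fingers have stopped.
- arm.pause(seconds).
- arm.inverse_kinematics(position, orientation): joint angles nearest the present ones, or None.
- arm.read_state(): the state.
- eyes.snapshot(name): name is "scene" or "top" or "wrist"; returns a dict with "pixels" (384x512x3 uint8, red, green, blue), "range_z" (384x512 float32, mm along the optical axis (not along the pixel's ray), 0 where there is no reading), "vfov" (degrees; the focal length in pixels is half the picture's height over the tangent of half this angle, whatever the lens; pixels are square), "cx", "cy" (the principal point, pixels), "origin" and "attitude" of the camera in the world. Camera axes: x right, y down, z forward; pixel columns grow to the right and rows downward; lengths in mm; the calibration is good to about 2 mm. A picture is of the moment at which its call begins.
A pose or a line that the arm cannot do raises arm.MotionError and nothing moves.
- workorder.finish_job(): hands the job in, once; it reports no verdict.
Trained networks look in a picture, given as the dict that the camera call returned (one of the last four; its "shot" number tells which), for a name from the list of things; names that differ only in an ending like _2 or _b are one class to them, and where a whole thing is asked for, a point or a joint stands for the part that bears it (a point fixed in the world has none). Each returns a list of dicts, best first, with "p" (0 to 1); they miss things now and then, are a little off and sometimes report something else, mostly with a low value. They report only what shows in the picture. A call takes as long as a camera call. They do not tell look-alikes from the thing itself.
- finder.recognise(picture, name): "point" ([x, y, z] in mm, in the coordinates of the camera as it stood for that picture, good to about 4 mm: the middle of the surface that is visible of it).
The state is a dict: "t": time; "joints": joint angles; "dq": joint speeds; "effort": joint torques, N m; "ee_pos": TCP position; "tool_rot": TCP orientation; "force": force on the tool from outside, world axes, zero at the start; "ft_torque": the same for the moment, N m; "opening": finger opening in mm.
Only numpy, scipy, OpenCV 4.12 (cv2) and the standard library are available. Lean on these libraries where they do the work, as an engineer would, in place of code of your own. Each camera call takes 0.05 s, during which the arm holds its last target. There are 200 camera calls.

TASK

The stage unit on the bench is to be carried away, so lock its carriage: take the transit pin out of its holder, put it upright through the slot in the unit's cover, and slide its tip lightly along the hidden carriage until it drops into the carriage's hole. Then lower it fully home, with its collar down on the cover, and let go of it. Be gentle, as pressing the pin hard against the unit, downward or sideways, bends it, and leave the timer, the petri dish and the roll of tape where they are.

Things in the scene. Friction and masses are not known exactly. Their poses are not given: they have to be found in the camera images.
- unit: Stage unit: a closed grey housing (all sizes in mm), 120 (x) x 200 (y) x 70 high, fixed to the bench, with a flat bare aluminium cover, 6 thick, that has one straight slot. Origin: centre of its underside; x across, y along its long side, z up. Under the slot lies the hidden carriage. More than 25 N between the pin and the unit (cover or carriage) bends the pin.
- slot (a point): Centre of the slot, level with the cover's top face (70 above the bench); axes as the unit's. The slot is 14 wide (x) and 76 long (y). The black carriage plate closes it from below. The plate has one round through hole, 13 across with a 1.5 chamfer, on the slot's centre line (x = 0); its place along the slot is not known: anywhere from y = -27 to +27. Below it is free room for the pin.
- slot_floor (a point): Point under the slot's centre, level with the carriage plate's flat top (52 above the bench, 18 below the cover's top). The plate is braked along the slot but floats on springs: it starts to sink at about 4 N, sinks 1 per 2 N more, and stops hard after 5 (14 N). When the tip finds the hole, the plate springs up round it: the pressing force vanishes and the tip is caught sideways.
- holder: Fixed grey block, 56 x 56 (on a 70 x 70 rubber foot), 50 high, that holds the pin upright in a 12 mm hole in the middle of its top. Origin: centre of its underside, z up.
- pin: Transit pin, loose, about 100 g, plain steel, round, 90 long, upright at the start. Origin at the tip's end; z runs up to the knob. From the tip: shank 10 in diameter, 40 long (last 4 taper to 6), collar 26 in diameter, 4 thick, dark knob 22 in diameter, 46 long. Collar on the cover: tip 30 above the bench; tip on the plate beside the hole: collar 22 above the cover.
- pin_tip (a point): The end of the pin's tip, on its axis.
- pin_knob (a point): Centre of the pin's knob, on its axis, 67 above the tip: the place to grip it.
- timer: White lab timer lying flat, 62 x 62 x 19, loose; to be left alone. Origin: centre of its underside.
- petri_dish: Clear petri dish, 64 across and 12 high, loose; to be left alone. Origin: centre of its underside.
- tape: Roll of beige adhesive tape lying flat, 104 across and 25 high, loose; to be left alone. Origin: centre of its underside.
There are look-alikes about, which are no part of the job. Leave any yellow look-alike of the pin alone.

How it is judged (in metres and radians):
On the way, in this order (a step that is already met when the one before it is completed fails the run):
1. the pin is out of its holder, its tip above the level of the cover (height (world z) of pin_tip above 0.068 m), for 0.05 s.
2. the pin's tip is through the slot, near the level of the carriage plate (x of pin_tip in the frame of unit between -0.007 and 0.007 m and y of pin_tip in the frame of unit between -0.038 and 0.038 m and z of pin_tip in the frame of unit below 0.058 m), for 0.05 s.
At the end, for the whole second after the job is handed in: The pin stands in the carriage's hole through the slot: tip less than 33 mm above the unit's underside (collar within 3 mm of the cover), within the slot's outline, within 0.1 rad of upright, at rest and released (x of pin_tip in the frame of unit between -0.007 and 0.007 m and y of pin_tip in the frame of unit between -0.038 and 0.038 m and z of pin_tip in the frame of unit below 0.033 m and angle between pin's own z axis and vertical below 0.1 rad and linear speed of pin below 0.01 m/s); the robot touches nothing.
It fails at once if the pin and the unit press on each other with more than 25 N (contact force between pin and unit above 25 N).
It fails at once if the timer is moved by more than 15 mm (distance of timer from where it was at the start of the episode above 0.015 m).
It fails at once if the petri dish is moved by more than 15 mm (distance of petri_dish from where it was at the start of the episode above 0.015 m).
It fails at once if the tape is moved by more than 15 mm (distance of tape from where it was at the start of the episode above 0.015 m).
It also fails if it takes over 64 s, if anything falls off the work surface, if the arm or the gripper's body presses on something with over 40 N, if the wrist force passes 120 N, or if a joint passes its speed limit or range.

## Working session

There is one attempt and no reset: what is moved stays moved. The work goes in short steps, each a Python script; the robot and the scene stay as the last script left them, time stands still between calls to the robot, and variables do not carry over. Pictures are saved under pics/ and viewed, about 8 in all and at most 12, crops included, and the job is handed in when it is done.

```bash
mkdir -p pics
cat > h.py <<'E'
import numpy as np, cv2
from rig import arm, hand, eyes, workorder, finder
def cam(p):
    R=np.array(p["attitude"],float)
    if R.shape!=(3,3):
        from scipy.spatial.transform import Rotation as Ro
        R=Ro.from_euler('xyz',R).as_matrix() if R.size==3 else Ro.from_quat(R).as_matrix()
    return R,np.array(p["origin"],float)
def foc(p): return p["pixels"].shape[0]/2/np.tan(np.radians(p["vfov"])/2)
def w(p,pt):
    R,o=cam(p); return R@np.array(pt,float)+o
def cloud(p):
    z=p["range_z"].astype(float); v,u=np.mgrid[:z.shape[0],:z.shape[1]]; f=foc(p)
    R,o=cam(p); P=np.stack([(u-p["cx"])*z/f,(v-p["cy"])*z/f,z],-1)@R.T+o
    P[z<=0]=np.nan; return P
def proj(p,X):
    R,o=cam(p); c=R.T@(np.array(X)-o); return (c[:2]/c[2]*foc(p)+[p["cx"],p["cy"]]).round(1)
def save(p,n,roi=None,k=1):
    im=p["pixels"][...,::-1]
    if roi: im=im[roi[1]:roi[3],roi[0]:roi[2]]
    cv2.imwrite("pics/"+n,cv2.resize(im,None,fx=k,fy=k,interpolation=cv2.INTER_CUBIC))
E
python3 - <<'E'
from h import *
ims=[]
for n in ["top","scene"]:
    p=eyes.snapshot(n); ims.append(p["pixels"][...,::-1]); print(n,p["attitude"],p["origin"],p["vfov"])
    for k in ["unit","holder","pin","timer","petri_dish","tape"]:
        for d in finder.recognise(p,k)[:4]:
            X=w(p,d["point"]); print(k,round(d["p"],2),X.round(),proj(p,X))
    np.save(n+".npy",cloud(p))
cv2.imwrite("pics/a.png",cv2.resize(np.vstack(ims),(400,600))) 
cv2.imwrite("pics/top.png",ims[0]);cv2.imwrite("pics/scene.png",ims[1])
print(arm.read_state())
E
```

```text
top [-3.05170471 -0.01490528 -1.5566457 ] [ 492.90803334  -12.56730082 1012.43120307] 56.58687859091673
unit 0.92 [553.  38.  66.] [231.9 199.7]
holder 0.65 [497. 278.  50.] [141.9 219.3]
pin 0.56 [497. 295.  99.] [129.6 219. ]
pin 0.56 [404. 288.  89.] [132.1 256.1]
pin 0.42 [553.  40.  68.] [231.3 199.4]
petri_dish 0.61 [612. 239.   4.] [162.5 179.1]
tape 0.72 [706. 215.  23.] [170.8 145. ]
tape 0.16 [497. 295. 100.] [129.5 219.3]
scene [-2.02764904  0.01012743 -2.52689526] [ 32.03943949 748.50021837 549.58165533] 57.91442048039956
unit 0.6 [527.  70.  63.] [247.1 214.7]
holder 0.79 [478. 316.  31.] [201.2 278.9]
holder 0.64 [680. 199.  18.] [176.2 232.2]
pin 0.57 [396. 298.  65.] [234.4 276.2]
pin 0.51 [491. 307.  80.] [197.7 256.9]
timer 0.51 [ 426. -323.   21.] [335.6 186.6]
petri_dish 0.66 [616. 234.   5.] [184.4 250. ]
tape 0.7 [678. 201.  22.] [176.2 231.5]
tape 0.6 [ 425. -323.   23.] [335.9 186.3]
{'t': 0.7, 'joints': array([-1.43350355e+00,  5.27468055e-01,  1.43269741e+00,  3.73842138e-06,
        1.18141244e+00, -1.78483743e-01]), 'dq': array([ 5.34965600e-04, -1.40405384e-03,  9.53773060e-06, -4.10763993e-04,
       -1.61583217e-03, -6.04106155e-04]), 'effort': array([-3.44978371e-04, -4.42172635e+01, -1.78386676e+01, -3.89014658e-04,
        8.73484951e-04, -1.55106477e-05]), 'ee_pos': array([ 194.13209119, -594.06108574,  231.33087137]), 'tool_rot': array([ 3.14157753e+00, -7.86082913e-07,  3.15775097e-01]), 'force': array([-0.91228449,  0.60819802, -0.37370972]), 'ft_torque': array([ 0.01882759,  0.05237409, -0.0354308 ]), 'opening': 85.69437375898804}
```

View pics/top.png

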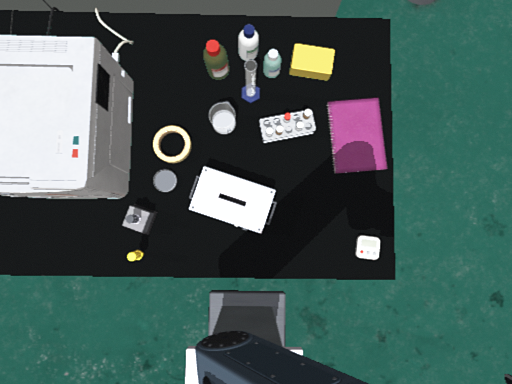

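View pics/scene.png

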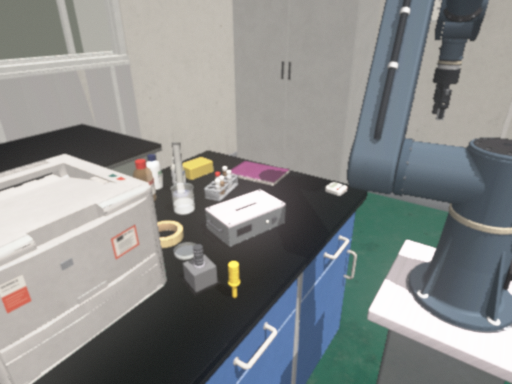

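Top view: the unit is at (232,200). The pin with the dark knob is in the grey holder at (138,217), and a yellow look-alike stands at (135,256). The tape is at (171,145), the dish at (165,181) and the timer at (368,247). The machine lies to the left of column 132. The pin meant is the dark-knobbed one in the grey holder. Next I'll measure from the depth data and take a closer look with the wrist camera.

Run:
```python
from h import *
C=np.load("top.npy").reshape(-1,3);S=np.load("scene.npy").reshape(-1,3)
def rect(P,c,r,z0,z1):
    m=(np.hypot(P[:,0]-c[0],P[:,1]-c[1])<r)&(P[:,2]>z0)&(P[:,2]<z1); Q=P[m].astype(np.float32)
    return len(Q),Q[:,2].mean(),cv2.minAreaRect(np.ascontiguousarray(Q[:,:2]))
print("cover",rect(C,(553,38),140,62,80))
print("holder",rect(C,(497,285),60,44,56))
print("knob",rect(C,(497,290),45,85,115), rect(S,(497,290),45,85,115))
for P in (C,S):
    for z in (120,300):
        m=(P[:,2]>z)&(P[:,0]>400)&(P[:,0]<700)&(P[:,1]>200); print("machine z>",z,P[m][:,1].min() if m.any() else None)
p=eyes.snapshot("wrist"); R,o=cam(p); s=arm.read_state()
from scipy.spatial.transform import Rotation as Ro
T=Ro.from_euler('xyz',s["tool_rot"]).as_matrix()
print("cam in tool",T.T@(o-s["ee_pos"]),(T.T@R).round(3),p["vfov"],s["t"])
for yaw in (0,.8,1.57,2.3,-.8,-1.57): print(yaw,arm.inverse_kinematics([497,287,200],[np.pi,0,yaw]))
```

```text
cover (3257, np.float32(70.51405), ((553.1583862304688, 39.47051239013672), (200.31141662597656, 119.25748443603516), 72.21354675292969))
holder (359, np.float32(50.47581), ((498.5904235839844, 296.46478271484375), (56.84652328491211, 55.91642761230469), 70.94945526123047))
knob (72, np.float32(98.81339), ((498.85699462890625, 295.56842041015625), (18.008419036865234, 21.242412567138672), 0.8013615608215332)) (98, np.float32(95.7222), ((497.6144104003906, 297.291748046875), (20.537948608398438, 20.61684799194336), 71.87418365478516))
machine z> 120 333.7082088900168
machine z> 300 None
machine z> 120 339.8450746918145
machine z> 300 None
cam in tool [  76.39060557    0.70220331 -142.0023035 ] [[ 0.001 -0.954 -0.3  ]
 [ 1.     0.001  0.   ]
 [ 0.    -0.3    0.954]] 62.829106096192056 0.75
0 [ 3.29049541e-01  4.97294850e-01  1.59573945e+00 -4.44089210e-16
  1.04855835e+00  1.89984587e+00]
0.8 [ 3.29049541e-01  4.97294850e-01  1.59573945e+00 -4.44089210e-16
  1.04855835e+00  1.09984587e+00]
1.57 [ 3.29049541e-01  4.97294850e-01  1.59573945e+00 -4.44089210e-16
  1.04855835e+00  3.29845868e-01]
2.3 [ 0.32904954  0.49729485  1.59573945  0.          1.04855835 -0.40015413]
-0.8 [ 3.29049541e-01  4.97294850e-01  1.59573945e+00 -4.44089210e-16
  1.04855835e+00  2.69984587e+00]
-1.57 [ 0.32904954  0.49729485  1.59573945  0.          1.04855835 -2.81333944]
```

Run:
```python
from h import *
for n in ("top","scene"):
    P=np.load(n+".npy").reshape(-1,3)
    for x in range(380,680,40):
        print(n,x,[ (z,int(np.nanpercentile(P[m][:,1],1))) if (m:=(abs(P[:,0]-x)<20)&(P[:,1]>315)&(abs(P[:,2]-z)<20)).sum()>3 else (z,None) for z in (50,90,130,170,210,250,290)])
```

```text
top 380 [(50, None), (90, None), (130, None), (170, None), (210, None), (250, None), (290, None)]
top 420 [(50, None), (90, None), (130, None), (170, None), (210, None), (250, None), (290, None)]
top 460 [(50, 316), (90, None), (130, None), (170, None), (210, None), (250, None), (290, None)]
top 500 [(50, 315), (90, None), (130, None), (170, None), (210, None), (250, None), (290, None)]
top 540 [(50, 315), (90, 349), (130, 351), (170, 353), (210, 353), (250, 359), (290, None)]
top 580 [(50, 334), (90, 335), (130, 335), (170, 336), (210, 335), (250, 337), (290, None)]
top 620 [(50, 333), (90, 333), (130, 334), (170, 334), (210, 334), (250, 336), (290, None)]
top 660 [(50, 332), (90, 333), (130, 333), (170, 334), (210, 334), (250, 336), (290, None)]
scene 380 [(50, None), (90, None), (130, None), (170, None), (210, None), (250, None), (290, None)]
scene 420 [(50, None), (90, None), (130, None), (170, None), (210, None), (250, None), (290, None)]
scene 460 [(50, 315), (90, None), (130, None), (170, None), (210, None), (250, None), (290, None)]
scene 500 [(50, 315), (90, None), (130, None), (170, None), (210, None), (250, None), (290, None)]
scene 540 [(50, 352), (90, 357), (130, 358), (170, 364), (210, 368), (250, 363), (290, None)]
scene 580 [(50, 345), (90, 345), (130, 344), (170, 342), (210, 345), (250, 349), (290, None)]
scene 620 [(50, None), (90, None), (130, None), (170, None), (210, None), (250, 345), (290, None)]
scene 660 [(50, None), (90, None), (130, None), (170, None), (210, None), (250, 343), (290, None)]
```

Run:
```python
from h import *
pi=np.pi
arm.movep([553,39,235],[pi,0,2.83]); 
p=eyes.snapshot("wrist"); np.savez("slot.npz",**{k:p[k] for k in p}); A=p
C=cloud(p).reshape(-1,3)
arm.movep([498,296,225],[pi,0,-2.36]); 
q=eyes.snapshot("wrist"); np.savez("hold.npz",**{k:q[k] for k in q})
cv2.imwrite("pics/b.png",cv2.resize(np.hstack([A["pixels"],q["pixels"]])[...,::-1],(800,300)))
print(arm.read_state()["t"],proj(A,[553,39,70]),proj(q,[498,296,100]))
for k in ("slot","pin","holder"):
  for d in finder.recognise(A if k=="slot" else q,k)[:2]: print(k,d["p"],w(A if k=="slot" else q,d["point"]).round(1))
```

```text
4.45 [256.7 178. ] [257.  190.5]
slot 0.8 [547.5  38.8  69.1]
pin 0.89 [492.9 289.9  95.4]
pin 0.72 [411.7 291.3  87.8]
holder 0.85 [491.9 283.3  50.4]
```

View pics/b.png

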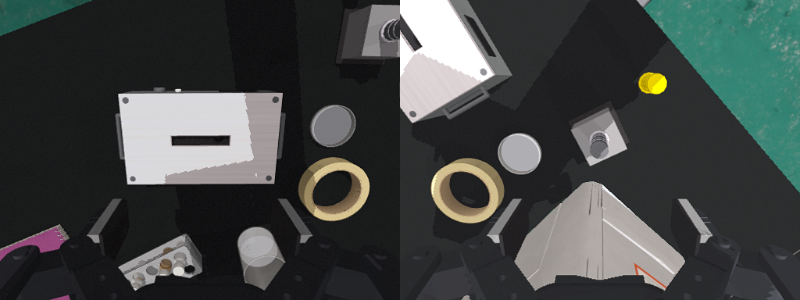

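Left half: the slot is centred near full-resolution (256,179). Right half: the grey holder with the dark-knobbed pin is near (256,187), and the yellow look-alike is near (323,106). Next I'll get precise fits and a confirming crop.

Run:
```python
from h import *
A=dict(np.load("slot.npz"));q=dict(np.load("hold.npz"))
def onplane(p,u,v,z):
    R,o=cam(p); d=R@np.array([(u-p["cx"])/foc(p),(v-p["cy"])/foc(p),1]); return (o+d*(z-o[2])/d[2])[:2]
g=A["pixels"].max(2); m=np.zeros_like(g); m[160:200,205:310]=(g[160:200,205:310]<90)
n,l,st,c=cv2.connectedComponentsWithStats(m); i=1+st[1:,4].argmax(); 
ys,xs=np.where(l==i); W=np.array([onplane(A,u,v,70.) for u,v in zip(xs,ys)],np.float32)
print("slot",st[i],cv2.minAreaRect(W))
C=cloud(A).reshape(-1,3); k=(abs(C[:,2]-70)<5)&(np.hypot(C[:,0]-553,C[:,1]-39)<130); print("cover",C[k,2].mean(),cv2.minAreaRect(C[k][:,:2].astype(np.float32)))
C=cloud(q); H=C.reshape(-1,3)
near=np.hypot(H[:,0]-498,H[:,1]-296)<50
k=near&(abs(H[:,2]-50)<3); print("holder",H[k,2].mean(),cv2.minAreaRect(H[k][:,:2].astype(np.float32)))
kn=near&(H[:,2]>90)
print("knobtop z",np.percentile(H[kn,2],[5,50,95]))
t=kn&(H[:,2]>np.percentile(H[kn,2],50)-1.5); print("knob",t.sum(),cv2.minEnclosingCircle(H[t][:,:2].astype(np.float32)),H[t].mean(0))
im=cv2.resize(q["pixels"][130:220,200:340][...,::-1],None,fx=5,fy=5,interpolation=cv2.INTER_CUBIC);cv2.imwrite("pics/c.png",im)
```

```text
slot [220 174  74  12 886] ((554.4639282226562, 38.343013763427734), (73.7725601196289, 11.392653465270996), 72.10733032226562)
cover 69.3858034903428 ((555.5360107421875, 37.99952697753906), (200.7415313720703, 120.59373474121094), 72.35774993896484)
holder 49.432637305657295 ((500.380615234375, 295.62322998046875), (56.17745590209961, 56.221797943115234), 70.74272918701172)
knobtop z [243.93654492 300.62615231 311.56524617]
knob 10202 ((491.230712890625, 287.43438720703125), 44.253028869628906) [488.0990444  284.31308847 305.95182809]
```

View pics/c.png

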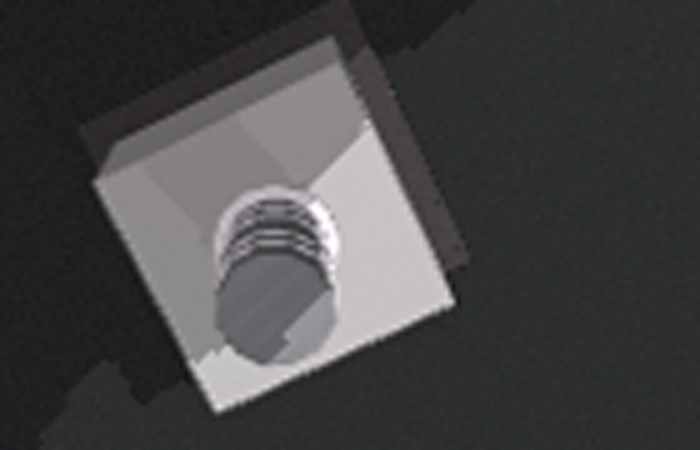

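The crop shows the dark grey, ridged knob and bright collar, seated in the grey holder. This is the pin meant; its knob top is at crop (273,307), full-resolution (254.6,191.4). Now I'll grasp it.

Run:
```python
from h import *
q=dict(np.load("hold.npz")); R,o=cam(q)
d=R@np.array([(254.4-q["cx"])/foc(q),(191.2-q["cy"])/foc(q),1]); k=(o+d*(100-o[2])/d[2])[:2]; print("knob",k)
c=(k+[500.4,295.6]+[498.6,296.5])/3; print(c)
hand.set_gripper(50)
ori=[np.pi,0,-2.36]
print(arm.move_linear([*c,130],ori,feed=150))
print(arm.move_linear([*c,60],ori,feed=80,max_force=10), arm.read_state()["ee_pos"])
hand.set_gripper(0); s=arm.read_state(); print(s["opening"],s["force"],s["ft_torque"],s["ee_pos"])
print(arm.move_linear([*c,66],ori,feed=30)); s=arm.read_state(); print(s["force"])
print(arm.move_linear([*c,165],ori,feed=100)); s=arm.read_state(); print(s["opening"],s["force"],s["ft_torque"],s["t"])
p=eyes.snapshot("scene"); save(p,"d.png",(150,170,300,310),4)
```

```text
knob [500.11553715 294.82956405]
[499.70517905 295.64318802]
False
False [500.13377751 295.80447937  60.40325267]
20.92559064245306 [-0.16269891 -0.51696499  4.38111356] [-0.0910274   0.07532601  0.0309976 ] [500.20459566 295.80915413  60.74268277]
False
[-0.18862346  0.58623302  0.1101377 ]
False
21.028158420547555 [-0.46930225  0.15711007 -0.55129269] [-0.00240875  0.01860064  0.01466798] 8.7083
```

View pics/d.png

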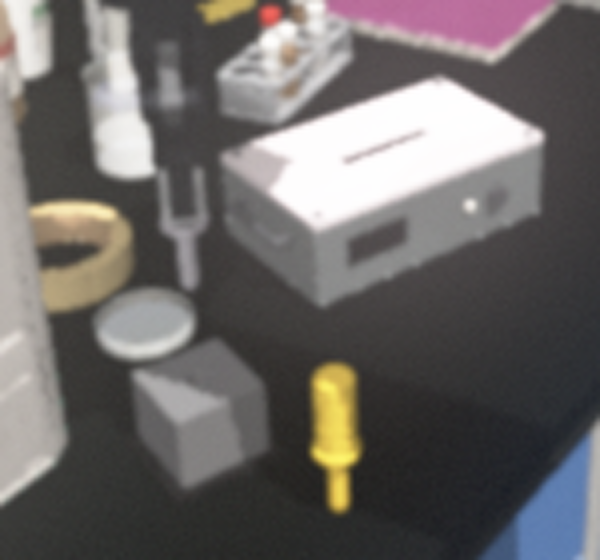

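The pin is held above the empty holder. Now to hover over the slot and check the shank position and tilt.

Run:
```python
from h import *
yaw=np.radians(162.2); ori=[np.pi,0,yaw]
arm.movep([554.1,38.6,165],ori)
arm.move_linear([554.1,38.6,140],ori,feed=60)
s=arm.read_state(); print(s["ee_pos"],s["force"],s["t"])
for n in ("scene","top"):
    p=eyes.snapshot(n); C=cloud(p)
    P=C.reshape(-1,3); P=P[(np.hypot(P[:,0]-554,P[:,1]-38)<25)&(P[:,2]>78)&(P[:,2]<150)]
    for z in range(80,150,6):
        Q=P[abs(P[:,2]-z)<3]
        if len(Q)>2: print(n,z,len(Q),Q.mean(0).round(1),Q.min(0).round(1),Q.max(0).round(1))
    if n=="scene": u,v=proj(p,[554,38,100]).astype(int); print(u,v); i1=p["pixels"][v-35:v+35,u-45:u+45]
p=eyes.snapshot("wrist")
u,v=proj(p,[554,38,80]).astype(int);print(u,v, proj(p,[554,38,70]))
i2=p["pixels"][max(v-70,0):v+70,u-90:u+90]
f=lambda i:cv2.resize(i,(450,350),interpolation=cv2.INTER_CUBIC)
cv2.imwrite("pics/e.png",np.hstack([f(i1),f(i2)])[:,:800,::-1])
np.savez("hov.npz",**{k:p[k] for k in p})
```

```text
[553.93878379  38.82867847 139.52142039] [-0.52796586  1.26094605 -0.80347113] 10.35
scene 92 3 [550.8  41.9  93.2] [549.1  39.3  92.4] [554.   44.1  94.7]
scene 98 6 [550.6  42.   98.1] [547.5  38.4  95.2] [554.   44.2 100.5]
scene 104 6 [550.4  42.1 104.6] [547.5  40.  102.3] [552.5  44.3 106.6]
scene 110 5 [550.5  41.9 110.5] [547.7  40.2 108.8] [553.3  44.2 112.9]
scene 116 7 [550.9  42.4 116.5] [547.5  39.8 113.7] [558.   44.5 118.4]
scene 122 8 [551.8  41.5 122.1] [548.2  38.2 119. ] [557.3  45.  125. ]
scene 128 4 [547.5  43.  129.3] [540.4  35.1 125.3] [556.5  52.  131. ]
scene 134 19 [547.6  46.4 133.5] [540.6  34.3 131.7] [561.2  53.7 136.5]
scene 140 16 [546.5  44.5 140.2] [539.1  31.8 137.1] [561.1  54.7 143. ]
scene 146 24 [545.7  44.3 145.9] [537.9  20.7 143.2] [560.9  61.4 148.7]
245 196
255 215 [255.2 210.4]
```

View pics/e.png

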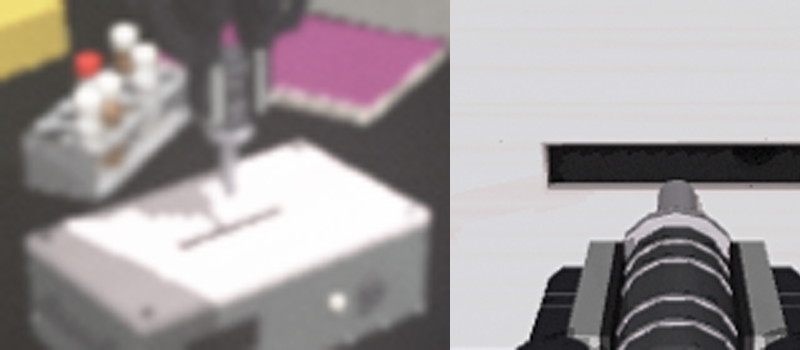

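The right half shows the pin upright over the slot. A round dark patch, probably the hole, shows on the slot floor at crop (755,155), full-resolution about (287,207). Next I'll turn that into a position along the slot and enlarge it to check.

Run:
```python
from h import *
p=dict(np.load("hov.npz"))
R,o=cam(p)
def on(u,v,z):
    d=R@np.array([(u-p["cx"])/foc(p),(v-p["cy"])/foc(p),1]); return (o+d*(z-o[2])/d[2])[:2]
a=np.radians(72.2); s=np.array([np.cos(a),np.sin(a)]); n=np.array([s[1],-s[0]]); c=np.array([554.1,38.6])
print("hole along", (on(287,207,52)-c)@s)
for z in (87,89,91): print(proj(p,[553.94,38.83,z]))
# slot edges at z=70 along columns
g=p["pixels"].max(2).astype(int)
for u in (215,230,280,295): 
    col=g[180:235,u]; d=np.where(col<110)[0]; v0,v1=180+d[0],180+d[-1]+1; print(u,v0,v1,(on(u,v0-.5,70)-c)@n,(on(u,v1-.5,70)-c)@n)
row=205; d=np.where(g[row,180:340]<110)[0]+180; print([(on(x,row,70)-c)@s for x in (d[0],d[-1])])
x=p["pixels"][190:235,195:335].astype(float); x=np.clip(x*4,0,255).astype(np.uint8)
cv2.imwrite("pics/f.png",cv2.resize(x[...,::-1],None,fx=5,fy=5,interpolation=cv2.INTER_NEAREST))
```

```text
hole along 24.046796707873366
[256.4 218.6]
[256.4 219.7]
[256.4 220.9]
215 203 218 -5.841970000753975 5.5682727427844805
230 203 218 -5.849058885663469 5.56138642331227
280 203 218 -5.872691255318577 5.538429309354264
295 203 218 -5.879781792320535 5.531541360333084
[np.float64(-37.093501307769074), np.float64(36.31994577053304)]
```

View pics/f.png

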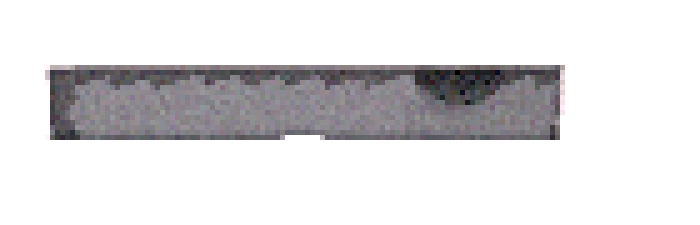

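The contrast-stretched crop confirms it: the hole's dark arc is centred at crop (460,80), full-resolution u≈287, so it lies at about +24 mm along the slot. I'll insert at +10 and slide gently toward it.

```bash
cat >> h.py <<'E'
a=np.radians(72.2); S=np.array([np.cos(a),np.sin(a)]); N=np.array([S[1],-S[0]]); c0=np.array([554.0,38.5])
ori=[np.pi,0,np.radians(162.2)]
def P(s,z,n=0): return [*(c0+s*S+n*N),z]
def rep(m=""):
    s=arm.read_state(); e=s["ee_pos"]; f=s["force"]
    print(m,"s %.1f n %.1f z %.1f | Fs %.1f Fn %.1f Fz %.1f t %.1f"%((e[:2]-c0)@S,(e[:2]-c0)@N,e[2],f[:2]@S,f[:2]@N,f[2],s["t"])); return s
E
python3 - <<'E'
from h import *
arm.move_linear(P(10,140),ori,feed=40); arm.pause(.2); rep("pre")
print(arm.move_linear(P(10,126),ori,feed=40,max_force=4)); rep("tip at cover+5")
print(arm.move_linear(P(10,101),ori,feed=15,max_force=4)); rep("down"); arm.pause(.2); rep()
E
```

```text
pre s 9.9 n -0.0 z 140.0 | Fs 0.2 Fn -0.1 Fz -1.7 t 11.1
False
tip at cover+5 s 9.9 n -0.2 z 125.6 | Fs 0.0 Fn 0.1 Fz -1.8 t 11.6
True
down s 10.0 n -0.0 z 102.2 | Fs 0.0 Fn 0.8 Fz 3.9 t 13.1
 s 10.0 n -0.1 z 101.9 | Fs -0.1 Fn 0.5 Fz 4.0 t 13.3
```

Run:
```python
from h import *
z=101.7
for s in np.arange(12,32,2):
    hit=arm.move_linear(P(s,z),ori,feed=10,max_force=4); r=rep(str(hit))
    if hit or r["force"][2]<0.5: break
```

```text
False s 11.4 n -0.1 z 101.7 | Fs -3.9 Fn -0.0 Fz 4.5 t 13.7
False s 14.1 n -0.2 z 101.6 | Fs -3.5 Fn 0.5 Fz 4.9 t 14.0
False s 16.2 n -0.1 z 101.7 | Fs -3.0 Fn 0.6 Fz 4.1 t 14.3
False s 18.2 n -0.0 z 101.7 | Fs -2.6 Fn 0.4 Fz 3.3 t 14.7
False s 20.2 n -0.0 z 101.6 | Fs -2.1 Fn 0.1 Fz 3.8 t 15.1
True s 22.2 n -0.7 z 101.0 | Fs 0.0 Fn -0.5 Fz -1.2 t 15.3
```

Run:
```python
from h import *
arm.pause(.1); rep()
print(arm.move_linear(P(23.5,101),ori,feed=8,max_force=4)); rep("ctr")
print(arm.move_linear(P(23.5,90),ori,feed=12,max_force=4)); rep("d1")
```

```text
s 22.0 n -0.6 z 100.9 | Fs 1.2 Fn 0.1 Fz -0.8 t 15.4
False
ctr s 23.4 n -0.2 z 100.8 | Fs -0.3 Fn 0.5 Fz -1.3 t 15.8
False
d1 s 23.5 n -0.0 z 90.0 | Fs 0.1 Fn 0.1 Fz -2.0 t 16.9
```

In the hole with no side load. Now down to the collar.

Run:
```python
from h import *
print(arm.move_linear(P(23.5,78.5),ori,feed=12,max_force=5)); r=rep("home"); arm.pause(.2); r=rep()
e=r["ee_pos"]
hand.set_gripper(45); rep("open")
arm.move_linear([e[0],e[1],e[2]+80],ori,feed=80); arm.pause(.5); rep("away")
p=eyes.snapshot("wrist"); k=P(23.5,100)
u,v=proj(p,k).astype(int); i2=p["pixels"][max(v-70,0):v+70,u-90:u+90]
q=eyes.snapshot("scene"); C=cloud(q).reshape(-1,3); Q=C[(np.hypot(C[:,0]-k[0],C[:,1]-k[1])<22)&(C[:,2]>80)&(C[:,2]<140)]
print("knob top z",np.percentile(Q[:,2],[90,98,100]),Q.mean(0))
for z in range(84,122,6):
    B=Q[abs(Q[:,2]-z)<3]; print(z,len(B),B.mean(0).round(1) if len(B) else "")
u,v=proj(q,k).astype(int); i1=q["pixels"][v-35:v+35,u-45:u+45]
f=lambda i:cv2.resize(i,(400,311),interpolation=cv2.INTER_CUBIC)
cv2.imwrite("pics/g.png",np.hstack([f(i1),f(i2)])[...,::-1])
```

```text
True
home s 23.5 n 0.0 z 80.7 | Fs -0.7 Fn -0.8 Fz 4.8 t 17.7
 s 23.5 n 0.0 z 80.7 | Fs 0.0 Fn -0.1 Fz 5.3 t 17.9
open s 23.4 n -1.0 z 79.6 | Fs 0.1 Fn -0.9 Fz -0.3 t 18.2
away s 23.5 n 0.0 z 160.6 | Fs -0.3 Fn 0.6 Fz 0.2 t 19.9
knob top z [120.24731868 120.83197341 121.67994047] [556.02988529  66.27454513 102.90147626]
84 14 [555.8  67.8  84.1]
90 14 [555.4  66.7  89.4]
96 16 [554.1  66.5  95.8]
102 15 [555.7  66.6 101.6]
108 15 [555.   67.9 108.2]
114 13 [555.5  68.9 114.6]
120 26 [559.1  63.  119.9]
```

View pics/g.png

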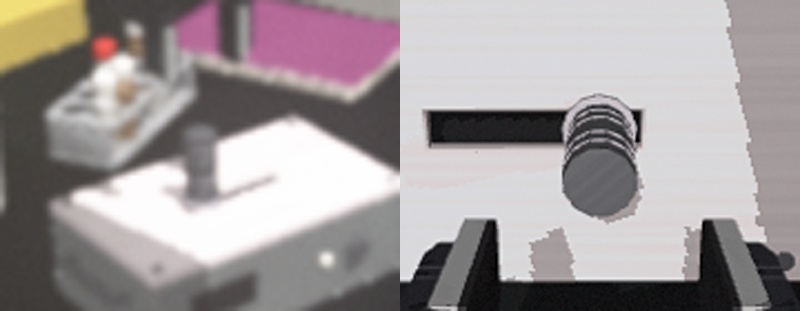

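The pin stands upright at the slot's end with its collar on the cover. The knob top is at z≈120, as expected when home, and the gripper is clear. Handing in.

```bash
python3 -c "
from h import *
print(workorder.finish_job())"
```

```text
the job is handed in; nothing more can be done
None
```

The transit pin is in the carriage's hole, fully home with its collar on the cover, and released. I handed the job in at about 20 s of the 64 s; no verdict is reported.

- **Finding the hole:** the wrist camera showed a dark arc on the slot floor about 24 mm from the slot's centre. I put the pin through the slot 14 mm short of it and slid it along at about 6 N of pressing force. The force vanished at about 22 mm, which agrees with the picture.
- **Lowering and release:** the pin went down with almost no side force and stopped on its collar at about 7 N. I then opened the gripper and raised it 80 mm clear.
- **Last checks:** the knob top measured about 120 mm above the bench, which is the height expected with the collar on the cover. The last picture shows the pin upright and free of the gripper.
- **Not checked at the end:** I did not measure the timer, petri dish and tape again, but the gripper only came down at the holder and the slot. The camera positions for the slot and holder differed by up to about 2 mm between views; I averaged them and it caused no trouble.

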